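Feel the end float of a sander spindle

ROBOT

A 6-joint arm with a two-finger parallel gripper is mounted at the origin on the work surface. World frame = base frame: x ahead of the robot, y to its left, z up, the work surface at z = 0. Lengths are in m, angles in degrees, forces in N, time in s.
With the tool pointing down it reaches from about 0.375 to 0.975 m from the base axis. Payload 3.8 kg.
Tool frame: the origin (TCP) lies at the very end of the fingers, on their centre line; the grasp point (between the pads) lies bot.pinch_z behind it (bot.pinch_z is the distance from the TCP to the grasp point, in m); z points along the fingers, x is the direction in which the jaws open and shut, and the axes are right-handed (so a half turn about z gives the same grasp; the last joint's range is limited). The gripper opens to 85 mm and grips with 20 to 120 N. Pads are 22 mm wide; open, the fingers measure 114 mm over their backs; the gripper's body (76 mm by 85 mm) begins 54 mm behind the grasp point. The pads swing forward as they close: fully open they stand 13 mm farther back than shut.
Start: joints at [74.719, 15.12, 91.902, -0, 72.978, -2.114], TCP at [0.154, 0.657, 0.231] pointing down, gripper open.
Joint ranges: [-150.88, 150.88], [-54.13, 125.18], [17.81, 147.31], [-75.09, 255.09], [0, 152.58], [-146.25, 146.25]. Speed limits (degrees/s): [147.25, 147.25, 180, 180, 180, 180].

INTERFACE

Orientations are given as [roll, pitch, yaw] about the fixed x, y, z axes, in that order (R = Rz(yaw) Ry(pitch) Rx(roll)).
In Python, from bench import bot gives the robot as it stands.
- The arm moves only by the tool move_arm, never from a script. Its argument "targets" is a list that holds one entry, the list of rows, each a list of 7 numbers: the shift along the world's x, y, z in mm, then the turn, a rotation vector about the world's x, y, z in degrees, then the opening, from -1 (shut) to 1 (fully open), so that 0 is half open. A call has exactly 10 rows; each row shifts and turns the commanded pose from where the row before left it; what a row does not reach is not made up. A row lasts 1/12 s, in which the tool goes at most 41.7 mm and 7.16 degrees, less where a joint would pass 70% of its speed; a pose out of reach is approached as far as the arm can. A call is refused whole if a number of a shift passes 41.7 or a number of a turn 7.16, either way. A call with a gripper value outside its range is refused whole. The fingers move at their own pace and stop on an object; the grip force is fixed at half the most. Time passes only in rows, so rows that do not move let the fingers close, or fill a call up. It gives the time, the measured TCP pose, the force and the opening at its end, in the units of the state.
- bot.observe(): the state, without advancing time (a new reading comes with each control period).
- bot.get_image(name): name is "scene" or "top" or "wrist"; returns a dict with "image" (420x560x3 uint8, red, green, blue), "fx", "fy", "cx", "cy" (pixels), "world_from_camera" (4x4, takes a point from camera to world coordinates). Camera axes: x right, y down, z forward; pixel columns grow to the right and rows downward; lengths in m; the calibration is good to about 2 mm. The wrist camera is an equidistant fisheye: a pixel r from the principal point sees the ray r / f radians off the axis. A picture is of the moment at which its call begins. There is no depth.
- bot.close_job(): hands the job in, once; it reports no verdict.
The state is a dict: "time_s": time; "joint_pos": joint angles; "qd": joint speeds; "tau": joint torques, N m; "position": TCP position; "orientation": TCP orientation; "ft_force": force on the tool from outside, world axes, zero at the start; "torque": the same for the moment, N m; "gripper_width": opening from 0.0 (shut) to 1.0 (fully open).
Only numpy, scipy, OpenCV 4.12 (cv2) and the standard library are available. Lean on these libraries where they do the work, as an engineer would, in place of code of your own. Each camera call takes 0.05 s, during which the arm holds its last target. There are 200 camera calls.

TASK

Two rebuilt spindles stand on the joiner's bench, each in a pair of bearing blocks. Check the end float of the one that carries the long sanding drum: first draw the drum along its axis towards the robot until it is fully up against its stop and wait there for a moment, then push it the other way, fully up against the far stop, wait a moment again, let go and leave it there. Do not shift the other spindle, the one with the pulley.

Things in the scene. Friction and masses are not known exactly. Their poses are not given: they have to be found in the camera images.
- drum_mid (a point): centre of the sanding drum, on the shaft's axis, 70 mm above the bench; moves with the shaft. The drum is a plain brown grit-covered cylinder, 40 mm in diameter, 60 mm long, fixed on a level steel shaft 12 mm in diameter, 260 mm long, with a dark hexagonal nut near its end towards the robot. x: along the shaft, away from the robot, within 0.55 rad of straight ahead; z: up. The shaft does not turn.
- drum_stand: the drum's stand, bolted down; origin under its middle, at bench height; axes as the drum's. Plywood base 240 (along the shaft) x 110 mm, 15 mm thick, and two grey bearing blocks, each 28 mm thick along the shaft, 52 mm wide (feet 90 mm), 96 mm tall above the bench, their facing sides 112 mm apart. Between them nothing stands beside or above the drum; 35 mm are free below it.
- drum_spindle (a joint): how far drum and shaft have slid along the axis (m): 0 with the drum midway between the blocks, grows away from the robot. Hard stops at -0.025 (drum up against the block nearer the robot) and +0.025 (against the farther block). Starts somewhere in the middle, slides against about 3 N of friction, has no spring and stays where it is left.
- pulley_mid (a point): centre of the pulley on the other spindle, to be left alone: aluminium, 64 mm in diameter, 24 mm wide (hub 36 mm), with a groove round its rim. Its stand, blocks, shaft, height, axes and travel are like the drum's. Either stand may be the left or the right one; their middles are at least 0.3 m apart.

How it is judged (in metres and radians):
On the way, in this order (a step that is already met when the one before it is completed fails the run):
1. the drum is drawn towards the robot, up against its near stop (value of joint drum_spindle below -0.018 m), for 0.2 s.
2. then it is pushed away, up against its far stop (value of joint drum_spindle above 0.018 m), for 0.2 s.
At the end, for the whole second after the job is handed in: the drum's shaft stands within 7 mm of its far stop (joint above 0.018 m), let go, and the pulley is within 10 mm of where it was (value of joint drum_spindle above 0.018 m and distance of pulley_mid from where it was at the start of the episode below 0.01 m); the robot touches nothing.
It fails at once if the pulley's spindle is shifted by more than 10 mm (distance of pulley_mid from where it was at the start of the episode above 0.01 m).
It also fails if it takes over 35 s, if anything falls off the work surface, if the arm or the gripper's body presses on something with over 40 N, if the wrist force passes 120 N, or if a joint passes its speed limit or range.

## Working session

There is one attempt and no reset: what is moved stays moved. The work goes in short steps, Python scripts to look and compute and a tool call to move; the robot and the scene stay as the last step left them, time stands still between calls to the robot, and variables do not carry over. Pictures are saved under pics/ and viewed, about 8 in all and at most 12, crops included, and the job is handed in when it is done.

Besides the shell and the picture viewer there is one more tool, called after "Call:" as name([rows], argument=value, ...), one row to a line, values as JSON. move_arm: Moves the arm, as the interface text tells. Its arguments: {"type":"object","properties":{"targets":{"type":"array","items":{"type":"array","items":{"type":"array","items":{"type":"number"}}}}},"required":["targets"]}

```bash
mkdir -p pics
cat > h.py <<'E'
import numpy as np, cv2
from bench import bot
def snap(cam,name):
    d=bot.get_image(cam); cv2.imwrite(f'pics/{name}.png',d['image'][:,:,::-1])
    np.savez(f'pics/{name}.npz',**{k:v for k,v in d.items()}); return d
def ray(name,u,v,z):
    d=np.load(f'pics/{name}.npz'); T=d['world_from_camera']
    r=T[:3,:3]@np.array([(u-d['cx'])/d['fx'],(v-d['cy'])/d['fy'],1]); o=T[:3,3]
    return o+r*(z-o[2])/r[2]
E
python3 - <<'E'
from h import *
d=snap('top','top1'); s=snap('scene','scene1')
print(bot.pinch_z, d['world_from_camera'],d['fx'],d['cx'],d['cy'],s['world_from_camera'])
o=bot.observe(); print(o['time_s'],o['position'],o['orientation'],o['gripper_width'])
E
```

```text
0.0187 [[ 1.40901761e-02 -9.96688963e-01  8.00785692e-02  4.74506711e-01]
 [-9.99823059e-01 -1.50420169e-02 -1.12955219e-02 -2.26942070e-04]
 [ 1.24626652e-02 -7.99052441e-02 -9.96724553e-01  8.42673042e-01]
 [ 0.00000000e+00  0.00000000e+00  0.00000000e+00  1.00000000e+00]] 493.443320911538 271.61918200307707 220.42778679972017 [[-0.44616996  0.74154546 -0.50104161  1.01055778]
 [ 0.8949088   0.37493226 -0.24200008  0.21100549]
 [ 0.00840261 -0.55635971 -0.83089907  0.78286868]
 [ 0.          0.          0.          1.        ]]
0.1 [0.15355894 0.65661575 0.23004965] [-1.79994165e+02  1.19082679e-01  7.68332213e+01] 1.0006003033120492
```

View pics/top1.png

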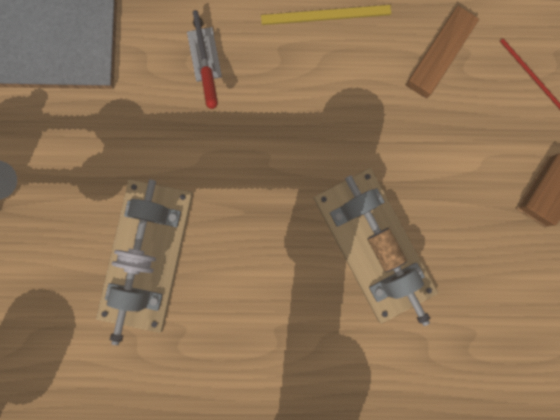

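View pics/scene1.png

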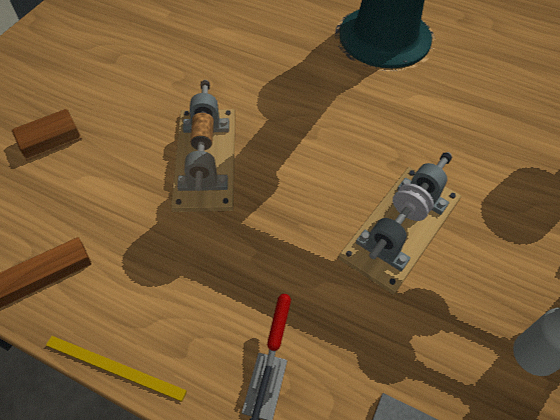

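The top view shows the drum spindle on the right, with the drum at about (387,250) and the nut at (424,319). The pulley spindle is on the left, around (132,262). I'll enlarge the drum.

Run:
```python
from h import *
im=cv2.imread('pics/top1.png')[165:335,305:445]
cv2.imwrite('pics/c1.png',cv2.resize(im,None,fx=3.5,fy=3.5,interpolation=cv2.INTER_CUBIC))
```

```text
(no output)
```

View pics/c1.png

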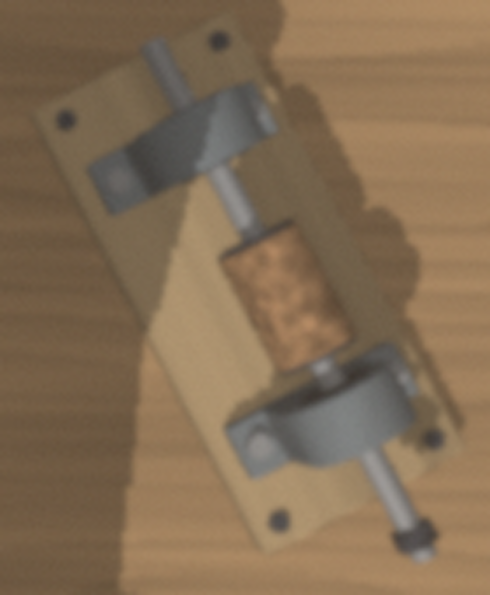

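In the crop, the base screws are at (66,119), (219,40), (432,438) and (279,520). The drum silhouette corners are at (222,258), (292,222), (353,332) and (283,370). The shaft ends are at (155,42) and (424,560).

Run:
```python
from h import *
f=lambda u,v,z: ray('top1',305+u/3.5,165+v/3.5,z)
S=np.array([f(*p,.016) for p in [(66,119),(219,40),(432,438),(279,520)]])
print(S.round(4)); c=S.mean(0)
ax=(S[0]+S[1]-S[2]-S[3])[:2]; print('stand',c, np.degrees(np.arctan2(ax[1],ax[0])),np.linalg.norm(ax)/2)
a=f(155,42,.07);b=f(424,560,.07); d=(a-b)[:2]; print('shaft',a,b,np.degrees(np.arctan2(d[1],d[0])),np.linalg.norm(d),(a+b)/2)
D=np.array([f(*p,.075) for p in [(222,258),(292,222),(353,332),(283,370)]]); print('drum',D.round(4),D.mean(0))
u=d/np.linalg.norm(d); print('u',u)
print('q shaft',((a+b)/2-c)[:2]@u,'drum',(D.mean(0)-c)[:2]@u,'lat',((a+b)/2-c)[:2]@[-u[1],u[0]],(D.mean(0)-c)[:2]@[-u[1],u[0]])
```

```text
[[ 0.5786 -0.0973  0.016 ]
 [ 0.6183 -0.1714  0.016 ]
 [ 0.4282 -0.2729  0.016 ]
 [ 0.3886 -0.1996  0.016 ]]
stand [ 0.50341062 -0.18527963  0.016     ] 28.19826149958665 0.2156074597566753
shaft [ 0.60750421 -0.13113289  0.07      ] [ 0.37753129 -0.25089508  0.07      ] 27.5089899011098 0.25928850552574756 [ 0.49251775 -0.19101399  0.07      ]
drum [[ 0.5098 -0.1604  0.075 ]
 [ 0.5264 -0.1917  0.075 ]
 [ 0.4778 -0.2187  0.075 ]
 [ 0.4605 -0.1874  0.075 ]] [ 0.49364021 -0.18953976  0.075     ]
u [0.88693837 0.46188778]
q shaft -0.012309931969146155 drum -0.010633450880896273 lat -5.4741112486669796e-05 0.0007343537428141332
```

Call:
move_arm([
  [[28, -28, 0, 0, 0, -7, 1], [28, -28, 0, 0, 0, -7, 1], [28, -28, 0, 0, 0, -7, 1], [28, -28, 0, 0, 0, -7, 1], [28, -28, 0, 0, 0, -7, 1], [28, -28, 0, 0, 0, -7, 1], [28, -28, 0, 0, 0, -7, 1], [28, -28, 0, 0, 0, -7, 1], [28, -28, 0, 0, 0, -7, 1], [28, -28, 0, 0, 0, -7, 1]],
])

```text
time_s: 0.93
position: [0.4345, 0.3755, 0.2309]
orientation: [180.0, 0.0, 6.5]
ft_force: [0.5, -0.2, -0.0]
gripper_width: 0.997
```

Call:
move_arm([
  [[6, -40, 0, 0, 0, -6.9, 1], [6, -40, 0, 0, 0, -6.9, 1], [6, -40, 0, 0, 0, -6.9, 1], [6, -40, 0, 0, 0, -6.9, 1], [6, -40, 0, 0, 0, -6.9, 1], [6, -40, 0, 0, 0, -6.9, 1], [6, -40, 0, 0, 0, -6.9, 1], [6, -40, 0, 0, 0, -6.9, 1], [6, -40, 0, 0, 0, -6.9, 1], [6, -40, 0, 0, 0, -6.9, 1]],
])

```text
time_s: 1.77
position: [0.4933, -0.0247, 0.231]
orientation: [180.0, 0.0, -62.5]
ft_force: [0.1, -0.2, 0.4]
gripper_width: 1.001
```

Call:
move_arm([
  [[0, -28, 0, 0, 0, 0, 1], [0, -28, 0, 0, 0, 0, 1], [0, -28, 0, 0, 0, 0, 1], [0, -28, 0, 0, 0, 0, 1], [0, -28, 0, 0, 0, 0, 1], [0, -27, 0, 0, 0, 0, 1], [0, 0, 0, 0, 0, 0, 1], [0, 0, 0, 0, 0, 0, 1], [0, 0, 0, 0, 0, 0, 1], [0, 0, 0, 0, 0, 0, 1]],
])

```text
time_s: 2.6
position: [0.4936, -0.1887, 0.231]
orientation: [180.0, 0.0, -62.1]
ft_force: [-0.4, 0.4, -0.3]
gripper_width: 0.999
```

Run:
```python
from h import *
snap('wrist','w1')
o=bot.observe(); print(o['time_s'],o['position'],o['orientation'],o['gripper_width'],o['joint_pos'],o['ft_force'])
d=np.load('pics/w1.npz');T=d['world_from_camera'];print(T,d['fx'])
def proj(p):
    q=T[:3,:3].T@(np.array(p)-T[:3,3]); th=np.arctan2(np.hypot(*q[:2]),q[2]); k=q[:2]/np.hypot(*q[:2])
    return (d['cx']+d['fx']*th*k[0],d['cy']+d['fy']*th*k[1])
u=np.array([.884,.4675,0]);n=np.array([-u[1],u[0],0]);c=np.array([.493,-.1905,.07])
for a in(-.03,.03):
  for b in(-.02,.02): print(np.round(proj(c+a*u+b*n)))
```

```text
2.65 [ 0.49362873 -0.18861928  0.231042  ] [ 1.79991984e+02  3.85157314e-02 -6.20950098e+01] 1.001635150342099 [-2.36246630e+01 -7.90449864e-01  1.09720726e+02  1.86925175e-02
  7.11048668e+01  3.84642854e+01] [0.10092898 0.31494777 0.29593715]
[[ 4.68332493e-01 -8.50977010e-01 -2.37703185e-01  5.53126771e-01]
 [-8.83552299e-01 -4.51095900e-01 -1.25888137e-01 -1.56771483e-01]
 [-9.90219161e-05  2.68980700e-01 -9.63145562e-01  3.73622663e-01]
 [ 0.00000000e+00  0.00000000e+00  0.00000000e+00  1.00000000e+00]] 325.19226210127806
[302. 219.]
[262. 219.]
[304. 159.]
[261. 158.]
```

View pics/w1.png

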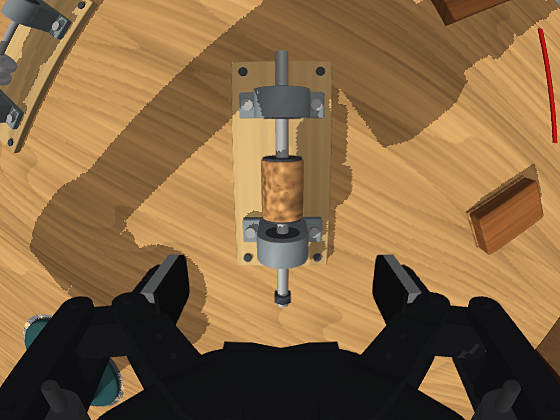

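The wrist view shows the drum at columns 261–303 and rows 157–221, with its axis vertical. This matches the projected estimate within about 1 mm, so I'll descend and grip.

Call:
move_arm([
  [[0, -1, -22, 0, 0, 0, 1], [0, -1, -22, 0, 0, 0, 1], [0, 0, -22, 0, 0, 0, 1], [0, 0, -22, 0, 0, 0, 1], [0, 0, -22, 0, 0, 0, 1], [0, 0, -22, 0, 0, 0, 1], [0, 0, -20, 0, 0, 0, 1], [0, 0, -16, 0, 0, 0, 1], [0, 0, -10, 0, 0, 0, 1], [0, 0, -5, 0, 0, 0, 1]],
])

```text
time_s: 3.48
position: [0.4928, -0.1903, 0.0467]
orientation: [179.9, 0.1, -62.1]
ft_force: [0.3, 0.1, 0.4]
gripper_width: 1.001
```

Call:
move_arm([
  [[0, 0, 0, 0, 0, 0, 1], [0, 0, 0, 0, 0, 0, 0.3], [0, 0, 0, 0, 0, 0, 0], [0, 0, 0, 0, 0, 0, -0.3], [0, 0, 0, 0, 0, 0, -1], [0, 0, 0, 0, 0, 0, -1], [0, 0, 0, 0, 0, 0, -1], [0, 0, 0, 0, 0, 0, -1], [0, 0, 0, 0, 0, 0, -1], [0, 0, 0, 0, 0, 0, -1]],
])

```text
time_s: 4.32
position: [0.4934, -0.1902, 0.0497]
orientation: [-180.0, 0.2, -62.2]
ft_force: [-3.6, 6.8, 10.0]
gripper_width: 0.453
```

Call:
move_arm([
  [[-1.5, -0.8, 0, 0, 0, 0, -1], [-1.5, -0.8, 0, 0, 0, 0, -1], [-1.5, -0.8, 0, 0, 0, 0, -1], [-1.5, -0.8, 0, 0, 0, 0, -1], [-1.5, -0.8, 0, 0, 0, 0, -1], [-1.5, -0.8, 0, 0, 0, 0, -1], [-1.5, -0.8, 0, 0, 0, 0, -1], [0, 0, 0, 0, 0, 0, -1], [0, 0, 0, 0, 0, 0, -1], [0, 0, 0, 0, 0, 0, -1]],
])

```text
time_s: 5.15
position: [0.4833, -0.1956, 0.0497]
orientation: [-179.9, 0.2, -62.2]
ft_force: [-3.7, 7.2, 9.0]
gripper_width: 0.449
```

Call:
move_arm([
  [[-0.9, -0.5, 0, 0, 0, 0, -1], [-0.9, -0.5, 0, 0, 0, 0, -1], [-0.9, -0.5, 0, 0, 0, 0, -1], [0, 0, 0, 0, 0, 0, -1], [0, 0, 0, 0, 0, 0, -1], [0, 0, 0, 0, 0, 0, -1], [0, 0, 0, 0, 0, 0, -1], [0, 0, 0, 0, 0, 0, -1], [0, 0, 0, 0, 0, 0, -1], [0, 0, 0, 0, 0, 0, -1]],
])

```text
time_s: 5.98
position: [0.4809, -0.1969, 0.0496]
orientation: [-179.9, 0.2, -62.2]
ft_force: [0.1, 9.5, 7.9]
gripper_width: 0.452
```

Call:
move_arm([
  [[-0.9, -0.5, 0, 0, 0, 0, -1], [-0.9, -0.5, 0, 0, 0, 0, -1], [0, 0, 0, 0, 0, 0, -1], [0, 0, 0, 0, 0, 0, -1], [0, 0, 0, 0, 0, 0, -1], [0, 0, 0, 0, 0, 0, -1], [0, 0, 0, 0, 0, 0, -1], [0, 0, 0, 0, 0, 0, -1], [0, 0, 0, 0, 0, 0, -1], [0, 0, 0, 0, 0, 0, -1]],
])

```text
time_s: 6.82
position: [0.4809, -0.1969, 0.0497]
orientation: [-179.7, 0.1, -62.3]
ft_force: [5.3, 13.7, 4.1]
gripper_width: 0.455
```

Run:
```python
from h import *
snap('wrist','w2')
im=cv2.imread('pics/w2.png');cv2.imwrite('pics/w2.png',im)
o=bot.observe(); print(o['position'],o['ft_force'])
```

```text
[ 0.48094823 -0.19692606  0.04967563] [ 4.78793752 13.94457418  3.62137632]
```

View pics/w2.png

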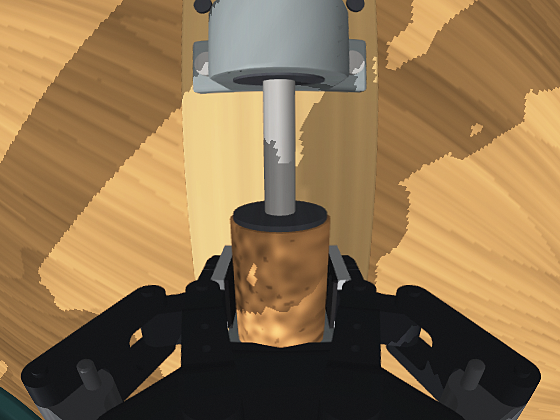

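The TCP stopped advancing and the axial force rose to about 11 N. The position also matches the near stop I predicted, and the picture shows the drum held square in the jaws. It has stayed there well over 0.2 s, so now I'll push it away.

Call:
move_arm([
  [[3, 1.6, 0, 0, 0, 0, -1], [5, 2.65, 0, 0, 0, 0, -1], [5, 2.65, 0, 0, 0, 0, -1], [5, 2.65, 0, 0, 0, 0, -1], [5, 2.65, 0, 0, 0, 0, -1], [5, 2.65, 0, 0, 0, 0, -1], [5, 2.65, 0, 0, 0, 0, -1], [5, 2.65, 0, 0, 0, 0, -1], [3, 1.6, 0, 0, 0, 0, -1], [0, 0, 0, 0, 0, 0, -1]],
])

```text
time_s: 7.7
position: [0.5193, -0.1763, 0.0497]
orientation: [180.0, 0.2, -62.2]
ft_force: [-4.8, 7.8, 8.7]
gripper_width: 0.45
```

Call:
move_arm([
  [[0.9, 0.5, 0, 0, 0, 0, -1], [0.9, 0.5, 0, 0, 0, 0, -1], [0.9, 0.5, 0, 0, 0, 0, -1], [0.9, 0.5, 0, 0, 0, 0, -1], [0, 0, 0, 0, 0, 0, -1], [0, 0, 0, 0, 0, 0, -1], [0, 0, 0, 0, 0, 0, -1], [0, 0, 0, 0, 0, 0, -1], [0, 0, 0, 0, 0, 0, -1], [0, 0, 0, 0, 0, 0, -1]],
])

```text
time_s: 8.53
position: [0.5224, -0.1747, 0.0497]
orientation: [180.0, 0.2, -62.2]
ft_force: [-6.4, 6.5, 10.4]
gripper_width: 0.45
```

Call:
move_arm([
  [[0.9, 0.5, 0, 0, 0, 0, -1], [0.9, 0.5, 0, 0, 0, 0, -1], [0.9, 0.5, 0, 0, 0, 0, -1], [0.9, 0.5, 0, 0, 0, 0, -1], [0.9, 0.5, 0, 0, 0, 0, -1], [0, 0, 0, 0, 0, 0, -1], [0, 0, 0, 0, 0, 0, -1], [0, 0, 0, 0, 0, 0, -1], [0, 0, 0, 0, 0, 0, -1], [0, 0, 0, 0, 0, 0, -1]],
])

```text
time_s: 9.37
position: [0.525, -0.1733, 0.0496]
orientation: [179.7, 0.2, -62.1]
ft_force: [-12.8, 1.5, 13.2]
gripper_width: 0.448
```

The TCP has travelled 50.0 mm from the near stop and the axial force is −10.6 N, so the drum is against the far stop. Next I'll release and lift.

Call:
move_arm([
  [[0, 0, 0, 0, 0, 0, -1], [0, 0, 0, 0, 0, 0, 1], [0, 0, 0, 0, 0, 0, 1], [0, 0, 0, 0, 0, 0, 1], [0, 0, 0, 0, 0, 0, 1], [0, 0, 0, 0, 0, 0, 1], [0, 0, 0, 0, 0, 0, 1], [0, 0, 0, 0, 0, 0, 1], [0, 0, 0, 0, 0, 0, 1], [0, 0, 0, 0, 0, 0, 1]],
])

```text
time_s: 10.2
position: [0.5278, -0.1736, 0.0482]
orientation: [180.0, 0.0, -62.2]
ft_force: [-1.0, 0.4, -0.2]
gripper_width: 0.997
```

Call:
move_arm([
  [[0, 0, 5, 0, 0, 0, 1], [0, 0, 10, 0, 0, 0, 1], [0, 0, 20, 0, 0, 0, 1], [0, 0, 25, 0, 0, 0, 1], [0, 0, 25, 0, 0, 0, 1], [0, 0, 25, 0, 0, 0, 1], [0, 0, 25, 0, 0, 0, 1], [0, 0, 25, 0, 0, 0, 1], [0, 0, 20, 0, 0, 0, 1], [0, 0, 0, 0, 0, 0, 1]],
])

```text
time_s: 11.03
position: [0.531, -0.1748, 0.2353]
orientation: [-179.6, -0.5, -62.2]
ft_force: [0.8, 0.1, 1.4]
gripper_width: 1.001
```

Run:
```python
from h import *
d=snap('wrist','w3'); s=snap('scene','scene3')
o=bot.observe(); print(o['time_s'],o['position'],o['ft_force'],o['gripper_width'])
a=cv2.imread('pics/scene1.png')[60:300,150:480];b=cv2.imread('pics/scene3.png')[60:300,150:480]
c=cv2.imread('pics/w3.png')
cv2.imwrite('pics/cmp.png',np.hstack([np.vstack([a,b]),c[:,100:560] if 0 else cv2.resize(c[:,130:450],(366,480))]))
```

```text
11.1333 [ 0.52861579 -0.17386626  0.23017867] [-0.57128183 -0.11771604  0.01407576] 1.001436118222198
```

View pics/cmp.png

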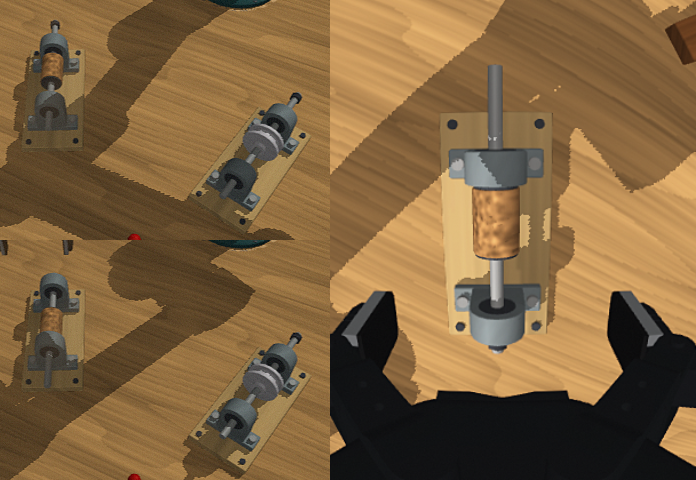

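The wrist view shows the drum right against the far block at row 187, with the nut now next to the near block. In the two scene crops the pulley is in the same place before and after, at about (263,140) and (263,380 − 240). The gripper is clear, so I'll hand in.

```bash
python3 -c "
from bench import bot
print(bot.close_job())"
```

```text
the job is handed in; nothing more can be done
None
```

The end-float check on the sanding drum's spindle is done and the job is handed in, at about 11 s on the robot's clock; no verdict was reported.

- **Near stop:** I gripped the drum between its blocks and drew it towards the robot until the tool stopped moving and the axial force rose to about 11 N. It stayed there well over 0.2 s.
- **Far stop:** I then pushed it away until the axial force reached about −10.6 N. The tool had moved 50.0 mm between the two stops, which matches the full travel. I held it there for about half a second, then opened the gripper and lifted clear.

In the last pictures the drum sits right against the far block and the pulley shows no visible shift. The force on the tool was about zero with the gripper about 0.23 m up. No checks failed or disagreed.

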